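Loupe over a mannequin eye at the focus pointer

TASK

Take the blue mannequin eye from the board, set it down gently (no drop), upright on the middle of the inspection stand's brass disc and let go of it. Then lift the loupe off its rest by the handle and hold it still and level over the blue eye, the lens centred on the eye and at the height of the red focus pointer; finish while still holding it there. Leave the pointer, the other two eyes, the cup and the glue jar where they are.

Things in the scene. Friction and masses are not known exactly. Their poses are not given: they have to be found in the camera images.
- eye_blue_center (a point): Mannequin eye: upright skin-coloured plug, 34 mm diameter, 30 mm tall, topped by a white eyeball with a blue iris, a blue band round the plug; 46 mm tall in all. The point lies on its axis, 23 mm above its underside; z is its upright axis. About 50 g. Starts on a light wooden board (260 x 90 x 12 mm) at the left or right, one of three eyes in a row, about 85 mm apart along the board.
- eye_brown_center (a point): Mannequin eye: upright skin-coloured plug, 34 mm diameter, 30 mm tall, topped by a white eyeball with a brown iris, a brown band round the plug; 46 mm tall in all. The point lies on its axis, 23 mm above its underside; z is its upright axis. On the same board; to be left alone.
- eye_green_center (a point): Mannequin eye: upright skin-coloured plug, 34 mm diameter, 30 mm tall, topped by a white eyeball with a green iris, a green band round the plug; 46 mm tall in all. The point lies on its axis, 23 mm above its underside; z is its upright axis. On the same board; to be left alone.
- disc (a point): Centre of the top of the brass disc (60 mm diameter, 25 mm above the bench) on the fixed steel inspection stand, mid-bench. x points level from the disc to the focus post (roughly away from the robot), z up. The post, 12 mm thick and 194 mm tall, stands 130 mm from the disc's centre along +x, on the stand's 10 mm thick base plate.
- pointer_tip (a point): Tip of the red focus pointer, a flat 10 mm wide finger on a collar that slides stiffly on the post (about 4 N moves it). It points at the disc's axis from 84 mm away. The height of this point (mid-thickness) is where the middle of the lens must be held: 115 to 160 mm above the bench. z up.
- loupe_lens (a point): Centre of the loupe's lens, half-way through the glass: a clear lens in a black ring (68 mm outer diameter, 12 mm thick) with a straight blue handle and brass end, 181 mm long in all, about 140 g. x points from handle to lens, z up when level. Starts level on a wooden rest on the side opposite the eye board, underside 35 mm above the bench.
- loupe_grip (a point): Grip point in the loupe's flat-sided blue handle, 65 mm behind the lens centre and 1 mm higher, within 5 mm of the balance point. Handle 16 mm wide (y), 18 mm tall (z), this point at its middle. x along the handle to the lens, z up. From 54 mm behind to 42 mm ahead of it the space under the handle is open for 25 mm, down to the rest's base.
- glue_jar: bystander: jar with a yellow cap, 64 mm across, 85 mm tall, towards the robot's right edge of the bench; origin at its underside
- cup: bystander: white cup, 76 mm across, 90 mm tall, towards the robot's left edge of the bench; origin at its underside
Mind the look-alikes: they are no part of the job. What is shaped like the part that bears loupe_lens but green or turquoise is not meant.

How it is judged:
By the outcome, as a careful person would: the job done as asked, in the order asked, and still so for the second after the job is handed in, while the arm keeps its last pose, push and grip.
It also fails if it takes over 56 s, if anything falls off the work surface, if the arm or the gripper's body presses on something with over 40 N, if the wrist force passes 120 N, or if a joint passes its speed limit or range.

ROBOT

A 6-joint arm with a two-finger parallel gripper is mounted at the origin on the work surface. World frame = base frame: x ahead of the robot, y to its left, z up, the work surface at z = 0. Lengths are in m, angles in rad, forces in N, time in s.
With the tool pointing down it reaches from about 0.4 to 0.825 m from the base axis. Payload 7 kg.
Tool frame: the origin (TCP) lies where the fingers leave the gripper's body, on its centre line; the fingertips stand arm.tip_extent ahead of it and the grasp point (between the pads) lies 47 mm ahead of it (arm.tip_extent is the distance from the TCP to the fingertips, in m); z points along the fingers, x is the direction in which the jaws open and shut, and the axes are right-handed (so a half turn about z gives the same grasp; the last joint's range is limited). The gripper opens to 88 mm and grips with 3 to 60 N. Pads are 19 mm wide; open, the fingers measure 130 mm over their backs; the gripper's body (78 mm by 193 mm) begins 47 mm behind the grasp point.
Start: joints at [1.411, 0.359, 0.012, 0, -1.224, -0.288], TCP at [0.292, 0.608, 0.292] pointing down, gripper open.
Joint ranges: [-3.07, 3.07], [-1.43, 2.12], [-1.02, 1.25], [-3.03, 1.67], [-3.05, -0], [-3.03, 3.03]. Speed limits (rad/s): [2.39, 2.39, 3.01, 3.14, 3.14, 3.14].

INTERFACE

Orientations are given as a unit quaternion [w, x, y, z].
In Python, from station import arm gives the robot as it stands. The module is installed in compiled form; this text tells all that it offers.
- The arm moves only by the tool jog_arm, never from a script. Its argument "series" is one flat list of numbers, 4 for each row, row after row: the shift along the tool's x, y, z in m, then the turn about the tool's z in degrees. In form: [x, y, z, yaw, x, y, z, yaw, ...]. A call has 1 to 5 rows; each row is the pose to reach, as a shift and turn from the pose measured when the call began, along the tool's axes at that moment; what a row does not reach only later rows make up. A row lasts 1/12 s, in which the tool goes at most 41.7 mm and 7.16 degrees, less where a joint would pass 70% of its speed; a pose out of reach is approached as far as the arm can. A call with a gripper value outside its range is refused whole. "grip" is the finger opening in m, from 0 to 0.0876, set as the call begins (left out, the last holds). The fingers move at their own pace and stop on an object; the grip force is fixed at half the most. Time passes only in rows, so rows that repeat a pose let the fingers close. It gives the time, the measured TCP pose, the force and the opening at its end, in the units of the state.
- arm.sense(): the state, without advancing time (a new reading comes with each control period).
- arm.snapshot(name): name is "scene" or "side" or "wrist"; returns the picture (400x640x3 uint8, red, green, blue); there is no depth.
- arm.camera_model(name): a dict with "K" (3x3 intrinsics, pixels), "T" (4x4, takes a point from camera to world coordinates). Camera axes: x right, y up, looking along -z (the intrinsics and any distortion apply to the point x, -y, -z); pixel columns grow to the right and rows downward; lengths in m; the calibration is good to about 2 mm. A picture is of the moment at which its call begins: read the wrist's pose just before it. camera_model takes no time and is no camera call; for the wrist camera it gives the pose at the moment of the call.
- arm.finish_job(): hands the job in, once; it reports no verdict.
The state is a dict: "time_s": time; "joint_positions": joint angles; "qd": joint speeds; "effort": joint torques, N m; "position": TCP position; "orientation": TCP orientation; "ft_force": force on the tool from outside, world axes, zero at the start; "ft_torque": the same for the moment, N m; "finger_gap": finger opening in m.
Only numpy, scipy, OpenCV 4.12 (cv2) and the standard library are available. Lean on these libraries where they do the work, as an engineer would, in place of code of your own. Each camera call takes 0.05 s, during which the arm holds its last target. There are 200 camera calls.

## Working session

There is one attempt and no reset: what is moved stays moved. The work goes in short steps, Python scripts to look and compute and a tool call to move; the robot and the scene stay as the last step left them, time stands still between calls to the robot, and variables do not carry over. Pictures are saved under pics/ and viewed, on a budget of 10 in all, crops included, one or two more only if the job needs it, and the job is handed in when it is done.

Besides the shell and the picture viewer there is one more tool, called after "Call:" by a JSON object that holds its "fn" and its "kwargs". jog_arm: Moves the arm, as the interface text tells. Its arguments: {"type":"object","properties":{"series":{"type":"array"},"grip":{"type":"number"}},"required":["series"]}

```bash
mkdir -p pics; python3 - <<'E'
from station import arm
import cv2,numpy as np
np.set_printoptions(precision=4,suppress=True)
s=arm.sense();print(s, arm.tip_extent)
for n in("scene","side"):
    im=arm.snapshot(n);cv2.imwrite(f"pics/{n}0.png",im[:,:,::-1]);m=arm.camera_model(n);print(n,m)
    np.save(f"pics/{n}0.npy",im)
E
```

```text
{'time_s': 0.0, 'joint_positions': array([ 1.4111,  0.3594,  0.011 , -0.0004, -1.2241, -0.2881]), 'qd': array([-0.0007,  0.    ,  0.0021,  0.0003,  0.0005, -0.0023]), 'effort': array([ -0.0001, -58.2729,  29.3045,   6.9971,   0.0068,  -0.0002]), 'position': array([0.2921, 0.6081, 0.2912]), 'orientation': array([-0.0007, -0.5324,  0.8465, -0.0005]), 'ft_force': array([-0.1727, -0.7543,  0.7821]), 'ft_torque': array([ 0.0654, -0.0114,  0.0285]), 'finger_gap': 0.0871629228970973} 0.0656
scene {'K': array([[457.5965,   0.    , 321.5092],
       [  0.    , 457.5965, 202.963 ],
       [  0.    ,   0.    ,   1.    ]]), 'T': array([[-0.014 , -0.5712,  0.8207,  1.5402],
       [ 0.9999, -0.0068,  0.0123,  0.0024],
       [-0.0014,  0.8208,  0.5712,  0.8621],
       [ 0.    ,  0.    ,  0.    ,  1.    ]])}
side {'K': array([[515.4481,   0.    , 320.1329],
       [  0.    , 515.4481, 197.296 ],
       [  0.    ,   0.    ,   1.    ]]), 'T': array([[ 0.9896,  0.0591, -0.131 ,  0.2587],
       [-0.142 ,  0.544 , -0.827 , -1.1625],
       [ 0.0224,  0.837 ,  0.5468,  0.8944],
       [ 0.    ,  0.    ,  0.    ,  1.    ]])}
```

View pics/scene0.png

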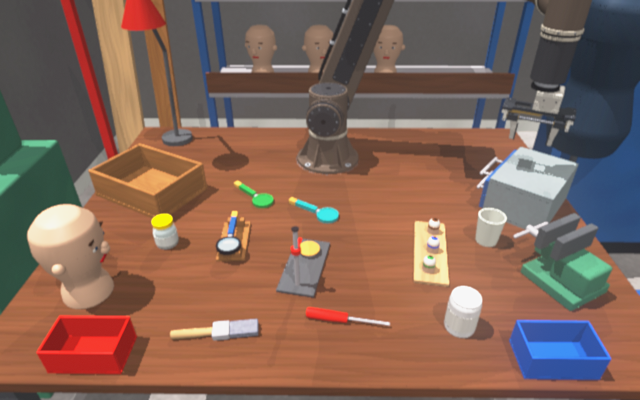

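View pics/side0.png

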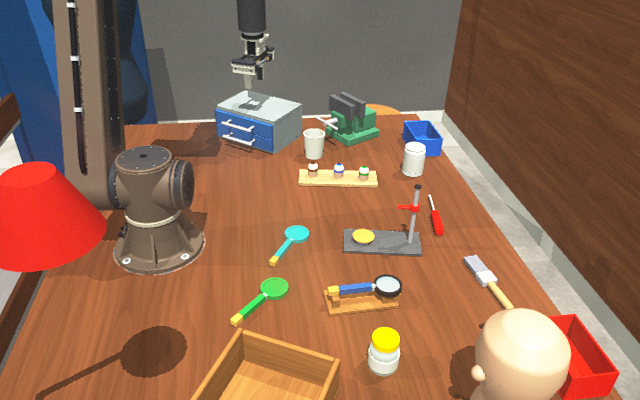

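The scene view shows three eyes on the board: brown (434,224), blue in the middle (433,243), green (429,262). The stand's disc is at (311,248). There are three magnifiers: green (262,200), turquoise (327,214), and the black-ringed one with a blue handle on a wooden rest (229,245). Only that last one fits. I'll confirm with an enlarged crop montage.

```bash
cat > h.py <<'E'
import numpy as np,cv2
from station import arm
np.set_printoptions(precision=4,suppress=True)
def ray(m,u,v):
    K,T=m["K"],m["T"]; d=np.array([(u-K[0,2])/K[0,0],-(v-K[1,2])/K[1,1],-1.]); return T[:3,3],T[:3,:3]@d
def onz(m,u,v,z):
    o,d=ray(m,u,v); return o+d*(z-o[2])/d[2]
def proj(m,p):
    q=m["T"][:3,:3].T@(np.asarray(p)-m["T"][:3,3]); K=m["K"]; return np.array([K[0,2]-K[0,0]*q[0]/q[2],K[1,2]+K[1,1]*q[1]/q[2]])
def tri(*l):
    A=np.zeros((3,3));b=np.zeros(3)
    for m,u,v in l:
        o,d=ray(m,u,v);d=d/np.linalg.norm(d);P=np.eye(3)-np.outer(d,d);A+=P;b+=P@o
    x=np.linalg.solve(A,b);return x,[proj(m,x)-[u,v] for m,u,v in l]
def crop(im,u,v,w,h,s):
    return cv2.resize(im[v:v+h,u:u+w],None,fx=s,fy=s,interpolation=cv2.INTER_CUBIC)
E
python3 - <<'E'
from h import *
a=np.load("pics/scene0.npy");b=np.load("pics/side0.npy")
t=np.hstack([crop(a,400,210,64,60,4),crop(a,270,215,72,60,4),crop(a,205,205,64,60,4)])
u=np.hstack([crop(b,295,155,90,60,4)[:, :264*0+360],crop(b,340,180,85,90,4)[:360][:, :340]]) if 0 else None
l=crop(b,295,150,66+20,60,3);m=crop(b,338,180,90,85,3);n=crop(b,320,265,86,60,3)
h=255
P=lambda x:cv2.copyMakeBorder(x,0,h-x.shape[0],0,0,cv2.BORDER_CONSTANT)
u=np.hstack([P(l),P(m),P(n)]);W=max(t.shape[1],u.shape[1]);
Q=lambda x:cv2.copyMakeBorder(x,0,0,0,W-x.shape[1],cv2.BORDER_CONSTANT)
o=np.vstack([Q(t),Q(u)]);print(o.shape);cv2.imwrite("pics/mont.png",o[:,:,::-1])
E
```

```text
(495, 800, 3)
```

View pics/mont.png

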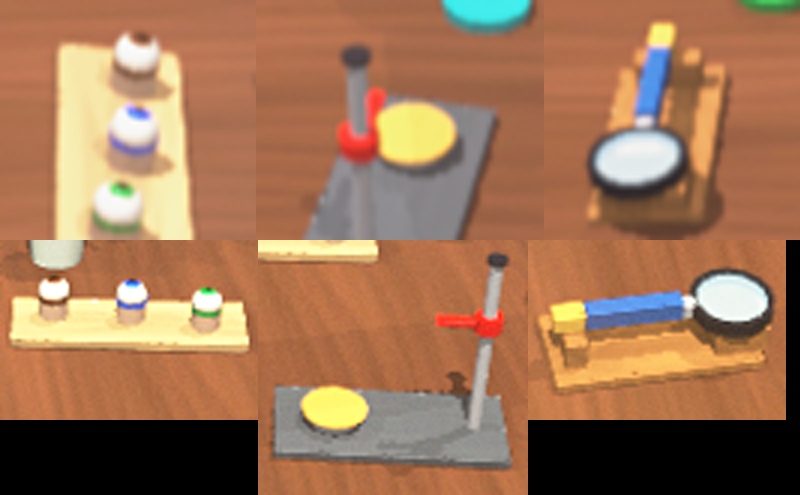

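The montage confirms the blue eye is the middle one: scene (433.5,242.5), side (338.7,170). The loupe to take has a black ring and a blue handle with a brass end. Next I'll triangulate.

```bash
python3 - <<'E'
from h import *
a,b=arm.camera_model("scene"),arm.camera_model("side")
P={}
for n,p,q in [("blue ball",(433.5,242.5),(338.7,170)),("disc z.025",(309.7,248.2),(363.3,236)),("lens z.041",(228.5,245.5),(387.7,286)),("brass end",(234.5,213.7),(333.7,291.3)),("tip",(300,238.2),(398,207)),("posttop .194+",(294.8,228.7),(417.7,186.7))]:
    x,e=tri((a,*p),(b,*q));P[n]=x;print(n,x,np.array(e).round(1).tolist())
print(onz(a,309.7,248.2,.025),onz(b,363.3,236,.025),onz(a,228.5,245.5,.041),onz(b,387.7,286,.041))
print("wrist",arm.camera_model("wrist"))
E
```

```text
blue ball [0.5486 0.2992 0.036 ] [[-0.7, 1.1], [-0.5, -0.9]]
disc z.025 [ 0.5588 -0.0472  0.0215] [[-0.5, 0.7], [-0.5, -0.7]]
lens z.041 [ 0.5696 -0.2718  0.039 ] [[-0.4, 0.5], [-0.5, -0.5]]
brass end [ 0.4342 -0.279   0.0467] [[-1.0, 1.1], [-1.2, -1.5]]
tip [ 0.6422 -0.0669  0.1261] [[-0.5, 0.6], [-0.5, -0.6]]
posttop .194+ [ 0.6861 -0.0747  0.1914] [[-0.4, 0.5], [-0.3, -0.4]]
[ 0.5599 -0.0457  0.025 ] [ 0.5584 -0.055   0.025 ] [ 0.5699 -0.2703  0.041 ] [ 0.5696 -0.2758  0.041 ]
wrist {'K': array([[302.9502,   0.    , 318.6926],
       [  0.    , 302.9502, 197.7434],
       [  0.    ,   0.    ,   1.    ]]), 'T': array([[-0.4334,  0.8724,  0.2261,  0.3529],
       [-0.9012, -0.4197, -0.1083,  0.5785],
       [ 0.0004, -0.2507,  0.9681,  0.3838],
       [ 0.    ,  0.    ,  0.    ,  1.    ]])}
```

```bash
cat >> h.py <<'E'
from scipy.spatial.transform import Rotation as R
def go(p,yaw=None):
    "print tool-frame shift to TCP position p and the turn bringing tool x to world angle yaw (deg)"
    s=arm.sense();M=R.from_quat(s["orientation"],scalar_first=True).as_matrix()
    a=np.degrees(np.arctan2(M[1,0],M[0,0]));t=0 if yaw is None else -((yaw-a+180)%360-180)
    print("t",s["time_s"],"pos",s["position"],"xang %.2f"%a,"tilt",M[:2,2],"gap %.4f"%s["finger_gap"],"F",s["ft_force"])
    d=M.T@(np.asarray(p)-s["position"]);print("shift mm",(d*1e3).round(1),"turn %.1f"%t,"dist %.0f"%(1e3*np.linalg.norm(d)))
def shot(n,name):
    m=arm.camera_model(n);im=arm.snapshot(n);np.save(f"pics/{name}.npy",im);np.save(f"pics/{name}_m.npy",m,allow_pickle=True);cv2.imwrite(f"pics/{name}.png",im[:,:,::-1]);return m,im
E
python3 -c "
from h import *
go((.549,.299,.29),-90)"
```

```text
t 0.1 pos [0.2921 0.6081 0.2913] xang -115.66 tilt [-0.0005 -0.0014] gap 0.0875 F [ 0.0813 -0.4327 -0.8242]
shift mm [ 167.4 -365.4    1.6] turn -25.7 dist 402
```

Call:
{"fn": "jog_arm", "kwargs": {"series": [0.02, -0.035, 0, -6, 0.034, -0.073, 0, -12, 0.05, -0.11, 0, -18, 0.067, -0.147, 0, -24, 0.084, -0.183, 0, -26]}}

```text
time_s: 0.52
position: [0.4214, 0.4515, 0.2911]
orientation: [0.001, 0.712, -0.703, 0.0]
ft_force: [1.4, 0.8, 0.5]
finger_gap: 0.0878
```

```bash
python3 -c "
from h import *
go((.549,.299,.22),-90)"
```

```text
t 0.5167 pos [0.4214 0.4515 0.2911] xang -89.28 tilt [-0.0009 -0.002 ] gap 0.0878 F [1.3828 0.828  0.4507]
shift mm [ 154.  -125.7   71.3] turn 0.7 dist 211
```

Call:
{"fn": "jog_arm", "kwargs": {"series": [0.03, -0.025, 0.014, 0.7, 0.06, -0.05, 0.028, 0.7, 0.09, -0.075, 0.042, 0.7, 0.12, -0.1, 0.056, 0.7, 0.154, -0.126, 0.071, 0.7]}}

```text
time_s: 0.93
position: [0.5474, 0.3008, 0.2209]
orientation: [0.001, 0.707, -0.707, 0.0]
ft_force: [0.2, 1.5, 0.1]
finger_gap: 0.0875
```

Call:
{"fn": "jog_arm", "kwargs": {"series": [0, 0, 0, 0, 0, 0, 0, 0]}}

```text
time_s: 1.1
position: [0.548, 0.2982, 0.2192]
orientation: [-0.003, -0.706, 0.708, -0.0]
ft_force: [0.2, 0.6, -0.2]
finger_gap: 0.0877
```

```bash
python3 -c "
from h import *
go((.549,.299,.22),-90)
shot('wrist','w1')"
```

```text
t 1.1 pos [0.548  0.2982 0.2192] xang -90.19 tilt [-0.0035 -0.0043] gap 0.0877 F [ 0.1817  0.6321 -0.2141]
shift mm [-0.8 -1.  -0.8] turn -0.2 dist 1
```

View pics/w1.png

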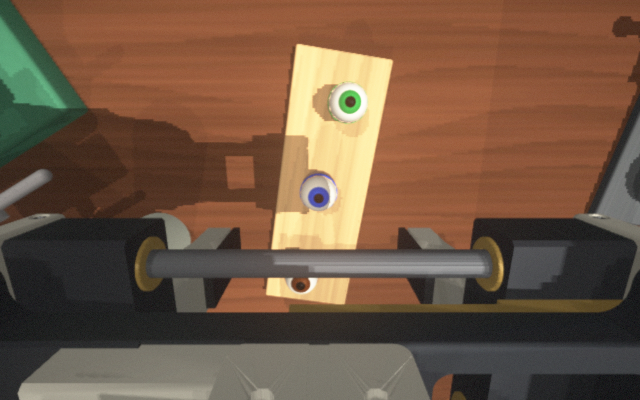

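The wrist view shows the blue iris at (319,197), with the white ball's outline centred at (319,191). The green iris is at (350,101) and the brown at (301,284).

```bash
python3 -c "
from h import *
m=np.load('pics/w1_m.npy',allow_pickle=True).item()
for n,u,v,z in [('iris',319,197,.058),('ball',319,191,.043),('green',350,101,.058),('brown',301,284,.058)]: print(n,onz(m,u,v,z))
b=[onz(m,u,v,.012) for u,v in [(297,44),(392,60),(345,304),(267,296)]];print(np.mean(b,0),b)
e=[onz(m,350,101,.058),onz(m,301,284,.058)];print(e[0]-e[1],np.mean(e,0))
"
```

```text
iris [0.5498 0.2968 0.058 ]
ball [0.5516 0.2968 0.043 ]
green [0.6289 0.2718 0.058 ]
brown [0.4659 0.314  0.058 ]
[0.5461 0.2921 0.012 ] [array([0.6805, 0.316 , 0.012 ]), array([0.6669, 0.2295, 0.012 ]), array([0.4132, 0.2678, 0.012 ]), array([0.424 , 0.3551, 0.012 ])]
[ 0.163  -0.0422  0.    ] [0.5474 0.2929 0.058 ]
```

```bash
python3 -c "
from h import *
a,b=arm.camera_model('scene'),arm.camera_model('side')
print(tri((a,491,216),(b,314,134)),onz(a,491,216,.09),onz(b,314,134,.09))
go((.5505,.297,.14),-98)
go((.5505,.297,.14),-78)
go((.5505,.297,.082),-110)"
```

```text
(array([0.4883, 0.4674, 0.0873]), [array([-0.2706,  0.4628]), array([-0.1846, -0.3877])]) [0.4898 0.4672 0.09  ] [0.4878 0.4588 0.09  ]
t 1.15 pos [0.5477 0.2997 0.2202] xang -90.10 tilt [-0.0023 -0.0032] gap 0.0876 F [0.5052 0.2378 0.1485]
shift mm [ 2.5 -3.  80.2] turn 7.9 dist 80
t 1.15 pos [0.5477 0.2997 0.2202] xang -90.10 tilt [-0.0023 -0.0032] gap 0.0876 F [0.5052 0.2378 0.1485]
shift mm [ 2.5 -3.  80.2] turn -12.1 dist 80
t 1.15 pos [0.5477 0.2997 0.2202] xang -90.10 tilt [-0.0023 -0.0032] gap 0.0876 F [0.5052 0.2378 0.1485]
shift mm [  2.3  -3.1 138.2] turn 19.9 dist 138
```

Call:
{"fn": "jog_arm", "kwargs": {"series": [0.0025, -0.003, 0.03, 4, 0.0025, -0.003, 0.055, 8, 0.0025, -0.003, 0.07, 8, 0.0025, -0.003, 0.08, 8, 0.0025, -0.003, 0.08, 8]}}

```text
time_s: 1.57
position: [0.5492, 0.2976, 0.1385]
orientation: [-0.003, -0.656, 0.755, -0.0]
ft_force: [-0.4, -0.0, 1.2]
finger_gap: 0.0873
```

```bash
python3 -c "
from h import *
go((.5505,.297,.082),-98)
shot('wrist','w2')"
```

```text
t 1.5667 pos [0.5492 0.2976 0.1385] xang -97.99 tilt [-0.0044 -0.0049] gap 0.0873 F [-0.415  -0.0145  1.1889]
shift mm [ 0.1 -1.5 56.5] turn 0.0 dist 56
```

View pics/w2.png

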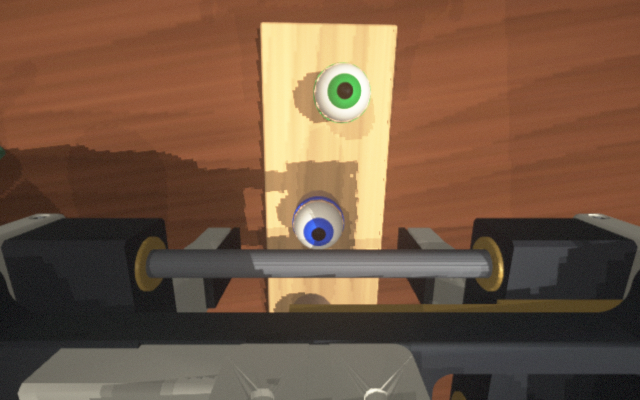

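The blue iris at (319,234) lies midway between the fingers (about 205 and 435).

```bash
python3 -c "
from h import *
m=np.load('pics/w2_m.npy',allow_pickle=True).item()
p=onz(m,319,234,.058);print(p,onz(m,318,224,.043))
go((.5505,.297,.083),-98)"
```

```text
[0.5487 0.2966 0.058 ] [0.5498 0.297  0.043 ]
t 1.6167 pos [0.55   0.2979 0.14  ] xang -97.98 tilt [-0.0028 -0.0039] gap 0.0876 F [-0.2471 -0.0767  1.1133]
shift mm [ 0.5 -0.8 57. ] turn 0.0 dist 57
```

Call:
{"fn": "jog_arm", "kwargs": {"series": [0.001, -0.0005, 0.015, 0, 0.001, -0.0005, 0.03, 0, 0.001, -0.0005, 0.044, 0, 0.001, -0.0005, 0.054, 0, 0.001, -0.0005, 0.057, 0]}}

```text
time_s: 2.03
position: [0.5499, 0.297, 0.0826]
orientation: [-0.003, -0.656, 0.754, -0.001]
ft_force: [0.4, 0.7, -0.6]
finger_gap: 0.0877
```

Call:
{"fn": "jog_arm", "kwargs": {"series": [0, 0, 0, 0, 0, 0, 0, 0, 0, 0, 0, 0, 0, 0, 0, 0, 0, 0, 0, 0], "grip": 0.02}}

```text
time_s: 2.45
position: [0.5502, 0.2973, 0.0834]
orientation: [-0.002, -0.656, 0.754, -0.001]
ft_force: [-0.3, -0.7, -0.2]
finger_gap: 0.06
```

Call:
{"fn": "jog_arm", "kwargs": {"series": [0, 0, 0, 0, 0, 0, 0, 0, 0, 0, 0, 0, 0, 0, 0, 0, 0, 0, 0, 0]}}

```text
time_s: 2.87
position: [0.5503, 0.2972, 0.0835]
orientation: [-0.002, -0.657, 0.754, -0.001]
ft_force: [-0.0, 0.3, 1.1]
finger_gap: 0.0334
```

Call:
{"fn": "jog_arm", "kwargs": {"series": [0, 0, 0, 0, 0, 0, 0, 0, 0, 0, 0, 0]}}

```text
time_s: 3.12
position: [0.5503, 0.2972, 0.0835]
orientation: [-0.002, -0.657, 0.754, -0.001]
ft_force: [-0.2, 0.1, 0.6]
finger_gap: 0.0337
```

Call:
{"fn": "jog_arm", "kwargs": {"series": [0, 0, -0.01, 0, 0, 0, -0.03, 0, 0, 0, -0.06, 0, 0, 0, -0.09, 0, 0, 0, -0.12, 0]}}

```text
time_s: 3.53
position: [0.5503, 0.2974, 0.2053]
orientation: [-0.002, -0.657, 0.754, -0.001]
ft_force: [0.1, 0.3, -0.6]
finger_gap: 0.0335
```

```bash
python3 -c "
from h import *
go((.559,-.05,.205),-102)"
```

```text
t 3.5333 pos [0.5503 0.2974 0.2053] xang -97.93 tilt [-0.0023 -0.0037] gap 0.0335 F [ 0.0754  0.3342 -0.5849]
shift mm [342.9 -56.5   1.6] turn 4.1 dist 348
```

```bash
python3 -c "
from h import *
go((.515,-.045,.22),-102)"
```

```text
t 3.5333 pos [0.5503 0.2974 0.2053] xang -97.93 tilt [-0.0023 -0.0037] gap 0.0335 F [ 0.0754  0.3342 -0.5849]
shift mm [344.1 -12.2 -13.3] turn 4.1 dist 345
```

Call:
{"fn": "jog_arm", "kwargs": {"series": [0.02, 0, -0.006, 1, 0.055, -0.001, -0.015, 2, 0.095, -0.003, -0.015, 3, 0.135, -0.006, -0.015, 4, 0.175, -0.009, -0.015, 4]}}

```text
time_s: 3.95
position: [0.5345, 0.1214, 0.222]
orientation: [-0.001, -0.63, 0.777, -0.001]
ft_force: [0.5, -0.4, -0.5]
finger_gap: 0.0334
```

```bash
python3 -c "
from h import *
go((.515,-.045,.22),-102)"
```

```text
t 3.95 pos [0.5345 0.1214 0.222 ] xang -101.94 tilt [-0.0014 -0.0031] gap 0.0334 F [ 0.5263 -0.3508 -0.5123]
shift mm [166.9 -15.3   2.6] turn 0.1 dist 168
```

Call:
{"fn": "jog_arm", "kwargs": {"series": [0.04, -0.004, 0, 0, 0.08, -0.008, 0, 0, 0.12, -0.012, 0, 0, 0.15, -0.015, 0, 0, 0.167, -0.015, 0, 0]}}

```text
time_s: 4.37
position: [0.5138, -0.0479, 0.2234]
orientation: [-0.001, -0.629, 0.777, -0.001]
ft_force: [0.0, -0.1, -1.3]
finger_gap: 0.0328
```

Call:
{"fn": "jog_arm", "kwargs": {"series": [0, 0, 0, 0, 0, 0, 0, 0]}}

```text
time_s: 4.53
position: [0.5135, -0.0489, 0.2242]
orientation: [-0.001, -0.628, 0.778, -0.001]
ft_force: [-0.7, -0.1, -0.4]
finger_gap: 0.0332
```

```bash
python3 -c "
from h import *
go((.559,-.05,.12),-102)
shot('wrist','w3')"
```

```text
t 4.5333 pos [ 0.5135 -0.0489  0.2242] xang -102.17 tilt [-0.0001 -0.0029] gap 0.0332 F [-0.6756 -0.0693 -0.4006]
shift mm [ -8.8 -44.6 104.2] turn -0.2 dist 114
```

View pics/w3.png

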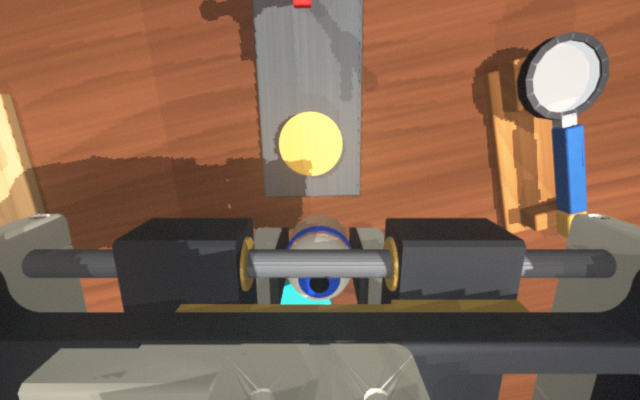

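Wrist view: brass disc at about (311,143), red pointer tip at (302,7) on the top edge, held eye's iris at (319,284), and the black-ringed loupe with its lens at (566,77).

```bash
python3 -c "
from h import *
m=np.load('pics/w3_m.npy',allow_pickle=True).item();im=np.load('pics/w3.npy').astype(int)
r,g,b=im[...,0],im[...,1],im[...,2]
k=((r>180)&(g>150)&(b<130)&(np.arange(400)[:,None]<200)).astype(np.uint8)
n,l,st,c=cv2.connectedComponentsWithStats(k);i=1+st[1:,4].argmax();print(st[i],c[i]);D=onz(m,*c[i],.025);print('disc',D)
for du in(-1,1):print(onz(m,c[i][0]+du*st[i][2]/2,c[i][1],.025))
s=arm.sense();print('iris',onz(m,319,284,s['position'][2]-.0255),s['position'])
print('tip',onz(m,302,7,.126))
k=((r-g>100)&(r-b>100)&(r>170)).astype(np.uint8);n,l,st,c=cv2.connectedComponentsWithStats(k);print(st[1:][st[1:,4]>15])
print('lens',onz(m,566,77,.041),'handle',onz(m,569,133,.05),onz(m,571,211,.05))
go((D[0],D[1],.12),-102)
"
```

```text
[ 495  117   23   83 1235] [506.3126 157.6883]
disc [ 0.5063 -0.2331  0.025 ]
[ 0.5086 -0.2223  0.025 ]
[ 0.5039 -0.244   0.025 ]
iris [ 0.5116 -0.0492  0.1986] [ 0.5139 -0.0481  0.2241]
tip [ 0.6408 -0.0676  0.126 ]
[[293   0  18   6 107]]
lens [ 0.569  -0.2778  0.041 ] handle [ 0.5226 -0.2728  0.05  ] [ 0.4503 -0.274   0.05  ]
t 4.5833 pos [ 0.5139 -0.0481  0.2241] xang -102.11 tilt [ 0.0001 -0.0028] gap 0.0335 F [ 0.6226 -0.0432 -0.0051]
shift mm [182.3 -31.3 104.6] turn -0.1 dist 212
```

```bash
python3 -c "
from h import *
m=np.load('pics/w3_m.npy',allow_pickle=True).item();im=np.load('pics/w3.npy').astype(int)
r,g,b=im[...,0],im[...,1],im[...,2]
k=((r>180)&(g>150)&(b<130)).astype(np.uint8);k[:100]=0;k[190:]=0;k[:,:260]=0;k[:,360:]=0
n,l,st,c=cv2.connectedComponentsWithStats(k);i=1+st[1:,4].argmax();print(st[i],c[i]);D=onz(m,*c[i],.025);print('disc',D)
x0,y0,w,h=st[i][:4]
for u,v in((x0,c[i][1]),(x0+w,c[i][1]),(c[i][0],y0),(c[i][0],y0+h)):print(onz(m,u,v,.025))
T=onz(m,302,6,.126);print(T-D,np.degrees(np.arctan2(*(T-D)[1::-1])),np.hypot(*(T-D)[:2]))
go((D[0]+.0015,D[1],.12),-102)
"
```

```text
[280 152  33  25 319] [300.2414 165.5674]
disc [ 0.5408 -0.0375  0.025 ]
[ 0.545  -0.0183  0.025 ]
[ 0.5382 -0.0495  0.025 ]
[ 0.5535 -0.0404  0.025 ]
[ 0.5299 -0.0349  0.025 ]
[ 0.1005 -0.0302  0.101 ] -16.73985198468551 0.1049194652557448
t 4.5833 pos [ 0.5139 -0.0481  0.2241] xang -102.11 tilt [ 0.0001 -0.0028] gap 0.0335 F [ 0.6226 -0.0432 -0.0051]
shift mm [-16.6 -25.5 104.1] turn -0.1 dist 108
```

```bash
python3 -c "
from h import *
m=np.load('pics/w3_m.npy',allow_pickle=True).item();im=np.load('pics/w3.npy').astype(int)
print(im[144,311],im[120,311],im[165,311])
r,g,b=im[...,0],im[...,1],im[...,2]
k=((r-b>50)&(g-b>25)&(r>150)).astype(np.uint8);k[:100]=0;k[190:]=0;k[:,:268]=0;k[:,355:]=0
n,l,st,c=cv2.connectedComponentsWithStats(k);i=1+st[1:,4].argmax();print(st[i],c[i]);D=onz(m,*c[i],.025);print('disc',D)
x0,y0,w,h=st[i][:4]
for u,v in((x0,c[i][1]),(x0+w,c[i][1]),(c[i][0],y0),(c[i][0],y0+h)):print(onz(m,u,v,.025))
T=onz(m,302,6,.126);print(T-D,np.degrees(np.arctan2(*(T-D)[1::-1])),np.hypot(*(T-D)[:2]))
go((D[0]+.0015,D[1],.12),-102)
"
```

```text
[255 254 156] [255 254 159] [243 203 100]
[ 278  111   65   66 3312] [310.3107 143.2702]
disc [ 0.5595 -0.0516  0.025 ]
[ 0.566  -0.0216  0.025 ]
[ 0.553 -0.082  0.025]
[ 0.5883 -0.0581  0.025 ]
[ 0.5278 -0.0445  0.025 ]
[ 0.0817 -0.0161  0.101 ] -11.10888730434149 0.08330538028752531
t 4.5833 pos [ 0.5139 -0.0481  0.2241] xang -102.11 tilt [ 0.0001 -0.0028] gap 0.0335 F [ 0.6226 -0.0432 -0.0051]
shift mm [ -6.7 -46.8 104.1] turn -0.1 dist 114
```

Call:
{"fn": "jog_arm", "kwargs": {"series": [-0.004, -0.025, 0.025, 0, -0.0075, -0.047, 0.05, 0, -0.0075, -0.047, 0.08, 0, -0.0075, -0.047, 0.1, 0, -0.0075, -0.047, 0.104, 0]}}

```text
time_s: 5.0
position: [0.5598, -0.0499, 0.1162]
orientation: [-0.004, -0.629, 0.778, 0.001]
ft_force: [-1.1, 0.8, -0.5]
finger_gap: 0.0332
```

Call:
{"fn": "jog_arm", "kwargs": {"series": [0, 0, 0, 0]}}

```text
time_s: 5.08
position: [0.5597, -0.049, 0.1155]
orientation: [-0.005, -0.629, 0.777, 0.001]
ft_force: [0.8, -0.2, -0.0]
finger_gap: 0.0334
```

```bash
python3 -c "
from h import *
go((.5605,-.0505,.099),-102)"
```

```text
t 5.0833 pos [ 0.5597 -0.049   0.1155] xang -101.98 tilt [-0.0083 -0.0045] gap 0.0334 F [ 0.8427 -0.2286 -0.0126]
shift mm [ 1.2 -1.2 16.5] turn 0.0 dist 17
```

Call:
{"fn": "jog_arm", "kwargs": {"series": [0.0012, -0.0012, 0.006, 0, 0.0012, -0.0012, 0.011, 0, 0.0012, -0.0012, 0.015, 0, 0.0012, -0.0012, 0.016, 0, 0.0012, -0.0012, 0.016, 0]}}

```text
time_s: 5.5
position: [0.5606, -0.0505, 0.0998]
orientation: [-0.004, -0.629, 0.777, 0.001]
ft_force: [0.1, -0.3, -0.3]
finger_gap: 0.0337
```

Call:
{"fn": "jog_arm", "kwargs": {"series": [0, 0, 0, 0]}}

```text
time_s: 5.58
position: [0.5608, -0.0505, 0.1003]
orientation: [-0.004, -0.629, 0.777, 0.001]
ft_force: [0.2, 0.1, -1.3]
finger_gap: 0.0331
```

```bash
python3 -c "
from h import *
go((.5605,-.0505,.0965),-102)
shot('side','s4')
a=np.load('pics/s4.npy')
m,b=shot('wrist','w4')
o=np.vstack([crop(a,320,160,120,100,5)[:, :600],np.zeros((2,600,3),np.uint8)])
cv2.imwrite('pics/s4c.png',o[:,:,::-1])
"
```

```text
t 5.5833 pos [ 0.5608 -0.0505  0.1003] xang -101.99 tilt [-0.007  -0.0042] gap 0.0331 F [ 0.2406  0.0725 -1.2957]
shift mm [0.1 0.2 3.8] turn 0.0 dist 4
```

View pics/s4c.png

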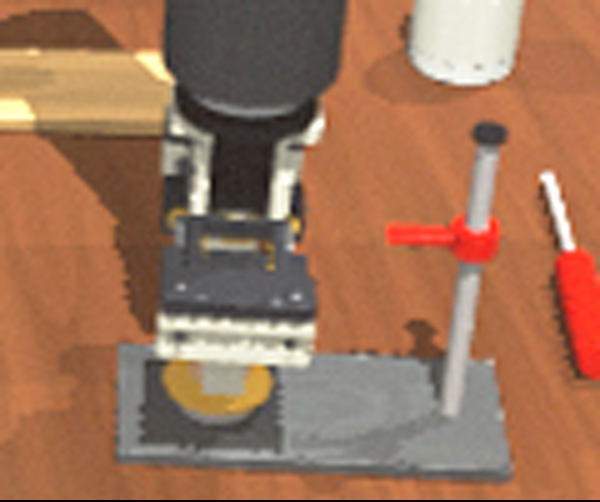

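The gripper is over the disc and well clear of the red pointer (395,235 in the crop). I'll lower in fine steps and watch the force.

Call:
{"fn": "jog_arm", "kwargs": {"series": [0, 0, 0.001, 0, 0, 0, 0.002, 0, 0, 0, 0.0025, 0, 0, 0, 0.0025, 0]}}

```text
time_s: 6.02
position: [0.5607, -0.0505, 0.0977]
orientation: [-0.004, -0.629, 0.777, 0.001]
ft_force: [0.6, -0.3, 0.8]
finger_gap: 0.033
```

Call:
{"fn": "jog_arm", "kwargs": {"series": [0, 0, 0.0005, 0, 0, 0, 0.001, 0, 0, 0, 0.001, 0]}}

```text
time_s: 6.27
position: [0.5607, -0.0505, 0.0966]
orientation: [-0.004, -0.629, 0.777, 0.001]
ft_force: [-0.6, -0.4, 0.5]
finger_gap: 0.0335
```

Call:
{"fn": "jog_arm", "kwargs": {"series": [0, 0, 0.0005, 0, 0, 0, 0.001, 0, 0, 0, 0.001, 0]}}

```text
time_s: 6.52
position: [0.5607, -0.0506, 0.0964]
orientation: [-0.004, -0.63, 0.777, 0.0]
ft_force: [-3.4, 0.9, 8.8]
finger_gap: 0.0333
```

Call:
{"fn": "jog_arm", "kwargs": {"series": [0, 0, 0, 0, 0, 0, 0, 0]}}

```text
time_s: 6.68
position: [0.5608, -0.0505, 0.0967]
orientation: [-0.004, -0.63, 0.777, 0.0]
ft_force: [0.3, 0.4, 0.0]
finger_gap: 0.0333
```

Call:
{"fn": "jog_arm", "kwargs": {"series": [0, 0, 0, 0, 0, 0, 0, 0, 0, 0, 0, 0, 0, 0, 0, 0, 0, 0, 0, 0], "grip": 0.07}}

```text
time_s: 7.1
position: [0.5608, -0.0505, 0.0966]
orientation: [-0.004, -0.63, 0.777, 0.0]
ft_force: [-0.1, 0.9, -0.9]
finger_gap: 0.0612
```

Call:
{"fn": "jog_arm", "kwargs": {"series": [0, 0, 0, 0, 0, 0, 0, 0, 0, 0, 0, 0, 0, 0, 0, 0, 0, 0, 0, 0]}}

```text
time_s: 7.52
position: [0.5608, -0.0505, 0.0966]
orientation: [-0.004, -0.63, 0.777, 0.0]
ft_force: [-0.1, -0.0, 0.1]
finger_gap: 0.0701
```

Call:
{"fn": "jog_arm", "kwargs": {"series": [0, 0, -0.01, 0, 0, 0, -0.03, 0, 0, 0, -0.06, 0, 0, 0, -0.095, 0, 0, 0.01, -0.125, 0]}}

```text
time_s: 7.93
position: [0.553, -0.0481, 0.2243]
orientation: [-0.004, -0.63, 0.777, -0.0]
ft_force: [0.7, 0.5, -0.3]
finger_gap: 0.0698
```

Call:
{"fn": "jog_arm", "kwargs": {"series": [0, 0.03, 0, 0, 0, 0.05, 0, 0, 0, 0.05, 0, 0, 0, 0.05, 0, 0], "grip": 0.0876}}

```text
time_s: 8.27
position: [0.5035, -0.0376, 0.226]
orientation: [-0.003, -0.63, 0.777, -0.001]
ft_force: [1.2, 0.2, 0.1]
finger_gap: 0.0867
```

```bash
python3 -c "
from h import *
go((.51,-.17,.22),-90)
m,im=shot('wrist','w5')
"
```

```text
t 8.2667 pos [ 0.5035 -0.0376  0.226 ] xang -101.91 tilt [-0.003  -0.0043] gap 0.0867 F [1.2068 0.1519 0.1281]
shift mm [128.2 -33.6   6.5] turn -11.9 dist 133
```

View pics/w5.png

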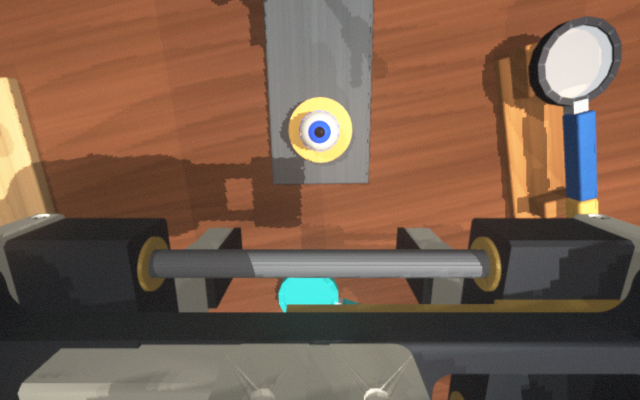

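The blue eye stands upright on the disc, iris (319,131) against disc centre (320,130). The loupe is at the right: lens (577,60), handle running to (582,200).

```bash
python3 -c "
from h import *
m=np.load('pics/w5_m.npy',allow_pickle=True).item()
print('iris',onz(m,319.3,131,.071),'disc',onz(m,320.3,130,.025))
L=onz(m,577,60.5,.041);print('lens',L);a=onz(m,578,107,.051);b=onz(m,582,200,.051);print(a,b)
print(onz(m,580,112,.051),np.degrees(np.arctan2(*(a-b)[1::-1])),np.degrees(np.arctan2(*(L-b)[1::-1])))
go((.505,-.275,.225),-90)
"
```

```text
iris [ 0.5601 -0.0511  0.071 ] disc [ 0.559  -0.0522  0.025 ]
lens [ 0.5709 -0.2771  0.041 ]
[ 0.5334 -0.27    0.051 ] [ 0.449  -0.2741  0.051 ]
[ 0.5289 -0.2717  0.051 ] 2.7561011821219843 -1.4366873644158265
t 8.3167 pos [ 0.5043 -0.0376  0.2256] xang -101.91 tilt [-0.0033 -0.0046] gap 0.0874 F [0.8745 0.2846 0.4862]
shift mm [232.1 -49.7   1.7] turn -11.9 dist 237
```

Call:
{"fn": "jog_arm", "kwargs": {"series": [0.04, -0.008, 0, -4, 0.08, -0.017, 0, -8, 0.12, -0.025, 0, -12, 0.16, -0.034, 0, -12, 0.2, -0.043, 0, -12]}}

```text
time_s: 8.73
position: [0.5056, -0.2444, 0.2266]
orientation: [0.003, 0.708, -0.706, 0.001]
ft_force: [1.0, 0.4, -0.1]
finger_gap: 0.088
```

```bash
python3 -c "
from h import *
a,b=arm.camera_model('scene'),arm.camera_model('side')
print(tri((a,164,222),(b,385,341)),onz(a,164,222,.085),onz(b,385,341,.085))
go((.505,-.273,.2),-89)"
```

```text
(array([ 0.5099, -0.4641,  0.0726]), [array([-0.9102,  0.7838]), array([-1.1629, -1.1901])]) [ 0.5225 -0.4552  0.085 ] [ 0.5077 -0.4779  0.085 ]
t 8.7333 pos [ 0.5056 -0.2444  0.2266] xang -89.85 tilt [-0.0033 -0.0049] gap 0.0880 F [ 0.9624  0.4211 -0.0927]
shift mm [28.5  0.6 26.7] turn -0.9 dist 39
```

Call:
{"fn": "jog_arm", "kwargs": {"series": [0.015, 0, 0.01, -1, 0.0285, 0.0005, 0.025, -1, 0.0285, 0.0005, 0.027, -1, 0.0285, 0.0005, 0.027, -1]}}

```text
time_s: 9.07
position: [0.5047, -0.2739, 0.1981]
orientation: [0.004, 0.713, -0.701, -0.001]
ft_force: [-0.7, 0.9, 0.2]
finger_gap: 0.0873
```

```bash
python3 -c "
from h import *
go((.505,-.273,.2),-89)
m,im=shot('wrist','w6')
"
```

```text
t 9.0667 pos [ 0.5047 -0.2739  0.1981] xang -88.97 tilt [-0.0066 -0.0043] gap 0.0873 F [-0.6957  0.8716  0.2121]
shift mm [-0.9 -0.3 -1.9] turn 0.0 dist 2
```

View pics/w6.png

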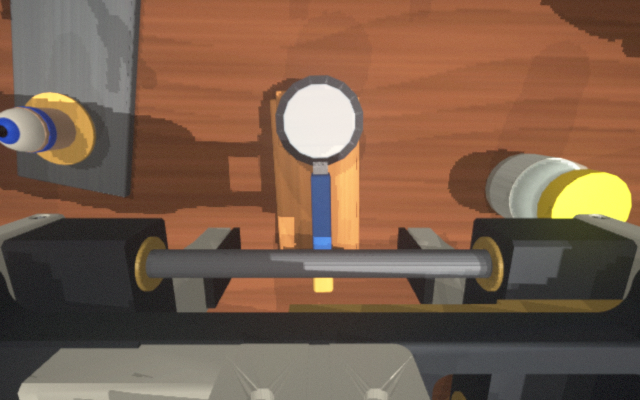

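The loupe sits centred below the gripper: lens (320,119), handle from (320.5,172) to the brass end (323,292).

```bash
python3 -c "
from h import *
m=np.load('pics/w6_m.npy',allow_pickle=True).item()
L=onz(m,320,119,.041);a=onz(m,320.5,175,.051);b=onz(m,323,292,.051);print(L,a,b)
d=a-b;print(np.degrees(np.arctan2(*d[1::-1])),np.linalg.norm(L-b))
d=(L-b)/np.linalg.norm(L-b);d[2]=0;print(np.degrees(np.arctan2(d[1],d[0])));G=L-.065*d;print('grip',G,'rim',[onz(m,320,v,.047) for v in(76,164)])
go((G[0],G[1],.0895),-90+np.degrees(np.arctan2(d[1],d[0])))
"
```

```text
[ 0.5712 -0.2749  0.041 ] [ 0.5279 -0.276   0.051 ] [ 0.4223 -0.2802  0.051 ]
2.2965028331763055 0.14941424715600757
2.0617503718199446
grip [ 0.5064 -0.2772  0.041 ] rim [array([ 0.6025, -0.2742,  0.047 ]), array([ 0.5362, -0.2755,  0.047 ])]
t 9.1167 pos [ 0.5051 -0.2734  0.1991] xang -88.91 tilt [-0.0051 -0.0047] gap 0.0879 F [-0.6409 -0.5261  0.4918]
shift mm [  3.4  -1.8 109.6] turn -1.0 dist 110
```

Call:
{"fn": "jog_arm", "kwargs": {"series": [0.003, -0.001, 0.03, -1, 0.003, -0.001, 0.06, -1, 0.003, -0.001, 0.085, -1, 0.003, -0.001, 0.1, -1, 0.003, -0.001, 0.11, -1]}}

```text
time_s: 9.53
position: [0.5058, -0.2758, 0.088]
orientation: [0.004, 0.72, -0.694, -0.001]
ft_force: [-0.8, 0.0, -0.2]
finger_gap: 0.0874
```

Call:
{"fn": "jog_arm", "kwargs": {"series": [0, 0, 0, 0]}}

```text
time_s: 9.62
position: [0.5056, -0.275, 0.0868]
orientation: [0.004, 0.721, -0.693, -0.002]
ft_force: [-0.5, -0.1, -0.5]
finger_gap: 0.0876
```

```bash
python3 -c "
from h import *
go((.5055,-.2768,.089),-88)"
```

```text
t 9.6167 pos [ 0.5056 -0.275   0.0868] xang -87.76 tilt [-0.0085 -0.0042] gap 0.0876 F [-0.5257 -0.1211 -0.4668]
shift mm [ 1.8  0.2 -2.2] turn 0.2 dist 3
```

Call:
{"fn": "jog_arm", "kwargs": {"series": [0.0015, 0, -0.002, 0, 0.0015, 0, -0.002, 0, 0.0015, 0, -0.002, 0, 0.0015, 0, -0.002, 0, 0.0015, 0, -0.002, 0], "grip": 0.03}}

```text
time_s: 10.03
position: [0.5061, -0.2766, 0.0898]
orientation: [0.004, 0.721, -0.693, -0.001]
ft_force: [0.6, 0.4, 0.5]
finger_gap: 0.0598
```

Call:
{"fn": "jog_arm", "kwargs": {"series": [0, 0, 0, 0, 0, 0, 0, 0, 0, 0, 0, 0, 0, 0, 0, 0, 0, 0, 0, 0]}}

```text
time_s: 10.45
position: [0.5061, -0.2766, 0.0897]
orientation: [0.004, 0.721, -0.693, -0.001]
ft_force: [-0.4, 0.3, -0.3]
finger_gap: 0.0313
```

Call:
{"fn": "jog_arm", "kwargs": {"series": [0, 0, 0, 0, 0, 0, 0, 0, 0, 0, 0, 0, 0, 0, 0, 0, 0, 0, 0, 0], "grip": 0.0}}

```text
time_s: 10.87
position: [0.5061, -0.2766, 0.0897]
orientation: [0.004, 0.721, -0.693, -0.001]
ft_force: [0.1, -0.1, -0.2]
finger_gap: 0.0157
```

Call:
{"fn": "jog_arm", "kwargs": {"series": [0, 0, 0, 0, 0, 0, 0, 0, 0, 0, 0, 0, 0, 0, 0, 0, 0, 0, 0, 0]}}

```text
time_s: 11.28
position: [0.5061, -0.2766, 0.0897]
orientation: [0.004, 0.721, -0.693, -0.001]
ft_force: [-0.4, 0.7, -0.5]
finger_gap: 0.0161
```

```bash
python3 -c "
from h import *
go((.5055,-.2768,.089),-88)"
```

```text
t 11.2833 pos [ 0.5061 -0.2766  0.0897] xang -87.76 tilt [-0.0071 -0.0045] gap 0.0161 F [-0.3796  0.7216 -0.5132]
shift mm [0.2 0.6 0.7] turn 0.2 dist 1
```

Call:
{"fn": "jog_arm", "kwargs": {"series": [0, 0, -0.005, 0, 0, 0, -0.015, 0, 0, 0, -0.03, 0, 0, 0, -0.05, 0, 0, 0, -0.07, 0]}}

```text
time_s: 11.7
position: [0.5063, -0.2762, 0.1609]
orientation: [0.004, 0.721, -0.693, -0.001]
ft_force: [0.8, -0.7, -1.6]
finger_gap: 0.0157
```

Call:
{"fn": "jog_arm", "kwargs": {"series": [0, 0, -0.02, 0, 0, 0, -0.035, 0, 0, 0, -0.04, 0, 0, 0, -0.04, 0]}}

```text
time_s: 12.03
position: [0.5073, -0.2762, 0.203]
orientation: [0.003, 0.721, -0.693, 0.0]
ft_force: [-0.2, -0.4, -1.4]
finger_gap: 0.016
```

```bash
python3 -c "
from h import *
go((.495,-.053,.2),-88)"
```

```text
t 12.0333 pos [ 0.5073 -0.2762  0.203 ] xang -87.76 tilt [-0.0043 -0.005 ] gap 0.0160 F [-0.2255 -0.3621 -1.3504]
shift mm [-223.5    3.6    1.9] turn 0.2 dist 224
```

Lifted; the wrist carries about 1.4 N. Next I'll move it over the eye, smoothly.

Call:
{"fn": "jog_arm", "kwargs": {"series": [-0.01, 0, 0, 0, -0.03, 0.0005, 0, 0, -0.055, 0.001, 0, 0, -0.08, 0.0015, 0, 0, -0.105, 0.002, 0, 0]}}

```text
time_s: 12.45
position: [0.5001, -0.17, 0.2011]
orientation: [0.004, 0.72, -0.693, -0.001]
ft_force: [0.4, 0.5, -0.9]
finger_gap: 0.0156
```

Call:
{"fn": "jog_arm", "kwargs": {"series": [-0.025, 0, 0, 0, -0.05, 0.0005, 0, 0, -0.075, 0.001, 0, 0, -0.095, 0.0015, 0, 0, -0.11, 0.002, 0, 0]}}

```text
time_s: 12.87
position: [0.4928, -0.0583, 0.1995]
orientation: [0.005, 0.721, -0.693, -0.001]
ft_force: [-0.7, -0.1, -1.3]
finger_gap: 0.0161
```

Call:
{"fn": "jog_arm", "kwargs": {"series": [0, 0, 0, 0, 0, 0, 0, 0]}}

```text
time_s: 13.03
position: [0.4919, -0.0574, 0.1985]
orientation: [0.006, 0.721, -0.693, -0.002]
ft_force: [-0.4, 1.0, -1.7]
finger_gap: 0.0157
```

```bash
python3 -c "
from h import *
go((.495,-.053,.175),-88)
m,im=shot('wrist','w7')
m,im2=shot('side','s7');m,im3=shot('scene','c7')
o=np.hstack([crop(im2,330,160,100,90,4),crop(im3,265,185,80,90,4)]);print(o.shape)
cv2.imwrite('pics/m7.png',np.vstack([o,cv2.copyMakeBorder(im[:220],0,0,40,40,cv2.BORDER_CONSTANT)])[:,:,::-1])
"
```

```text
t 13.0333 pos [ 0.4919 -0.0574  0.1985] xang -87.66 tilt [-0.0106 -0.0051] gap 0.0157 F [-0.3991  0.9586 -1.73  ]
shift mm [-4.4 -3.5 23.4] turn 0.3 dist 24
(360, 720, 3)
```

View pics/m7.png

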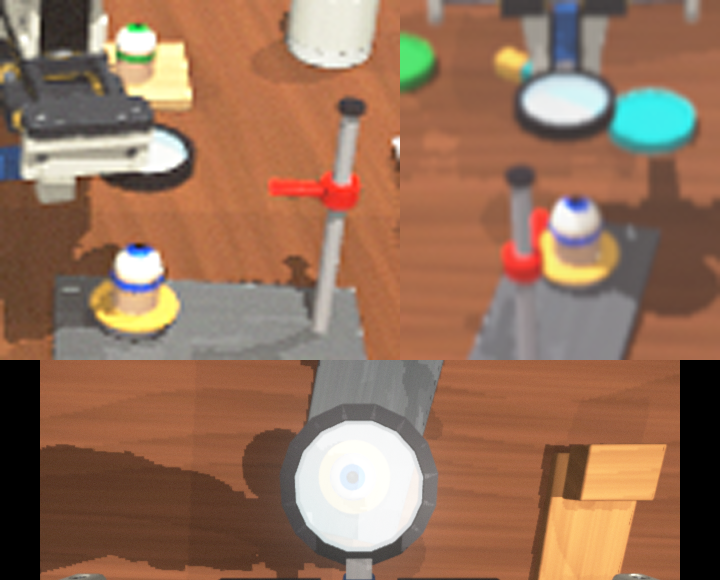

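Side crop: the pointer tip is at full-image (397.75,206.75), with the loupe held level above it. Scene crop: tip (300,238), lens (306,210.8). The wrist strip shows the eye seen through the lens, close to its centre. I'll refine the pointer height using its known distance of 84 mm from the disc axis.

```bash
python3 -c "
from h import *
from scipy.optimize import minimize_scalar as ms
a,b=arm.camera_model('scene'),arm.camera_model('side');w=np.load('pics/w3_m.npy',allow_pickle=True).item()
D=np.array([.559,-.0515])
def z(m,xy,u,v):
    r=ms(lambda h:((proj(m,[*xy,h])-[u,v])**2).sum(),bounds=(0,.3),method='bounded');return round(r.x,4),(proj(m,[*xy,r.x])-[u,v]).round(1)
for ang in(-10,-12):
    T=D+.084*np.array([np.cos(np.radians(ang)),np.sin(np.radians(ang))]);P=D+.13*np.array([np.cos(np.radians(ang)),np.sin(np.radians(ang))])
    print(ang,'tip',z(a,T,300,238),z(b,T,397.75,206.75),z(w,T,302,6.),'posttop',z(a,P,294.8,227),z(b,P,417.7,185.3))
print('disc',z(a,D,309.7,248.2),z(b,D,363.3,236),'disc px err',proj(a,[*D,.025])-[309.7,248.2],proj(b,[*D,.025])-[363.3,236])
s=arm.sense()['position'];print('lens now',z(a,s[:2]+[.0645,.002],306.2,210.8),s)
m=np.load('pics/w7_m.npy',allow_pickle=True).item();L=s[2]-.0487
print('wrist: ring',onz(m,319.5,123,L+.006),'eye',onz(m,312,117,.071))
"
```

```text
-10 tip (np.float64(0.1283), array([-0.2,  0. ])) (np.float64(0.1247), array([-0.5, -0.1])) (np.float64(0.125), array([-2.8,  0.5])) posttop (np.float64(0.1986), array([-0.2,  0. ])) (np.float64(0.1939), array([0., 0.]))
-12 tip (np.float64(0.1277), array([-1.3,  0. ])) (np.float64(0.1266), array([-0.4, -0. ])) (np.float64(0.126), array([ 2.3, -0.3])) posttop (np.float64(0.1977), array([-2.1,  0.1])) (np.float64(0.1965), array([0.4, 0.1]))
disc (np.float64(0.024), array([-2.1,  0.1])) (np.float64(0.0223), array([-0.1, -0. ])) disc px err [-2.0712 -0.2282] [-0.0464 -0.7729]
lens now (np.float64(0.152), array([-1.4,  0. ])) [ 0.4925 -0.0588  0.199 ]
wrist: ring [ 0.5573 -0.0558  0.1563] eye [ 0.5593 -0.051   0.071 ]
```

```bash
python3 -c "
from h import *
go((.4945,-.0533,.1757),-87.7)"
```

```text
t 13.1833 pos [ 0.4925 -0.0588  0.199 ] xang -87.78 tilt [-0.0096 -0.0051] gap 0.0155 F [-0.4625 -0.1255 -0.9958]
shift mm [-5.5 -2.5 23.2] turn -0.1 dist 24
```

Call:
{"fn": "jog_arm", "kwargs": {"series": [-0.002, -0.001, 0.006, 0, -0.004, -0.002, 0.012, 0, -0.0055, -0.0025, 0.018, 0, -0.0055, -0.0025, 0.022, 0, -0.0055, -0.0025, 0.023, 0]}}

```text
time_s: 13.6
position: [0.494, -0.0535, 0.1747]
orientation: [0.006, 0.72, -0.693, -0.002]
ft_force: [-0.2, -0.4, -1.5]
finger_gap: 0.0154
```

Call:
{"fn": "jog_arm", "kwargs": {"series": [0, 0, 0, 0, 0, 0, 0, 0]}}

```text
time_s: 13.77
position: [0.4939, -0.0537, 0.1744]
orientation: [0.006, 0.72, -0.693, -0.002]
ft_force: [-0.3, -0.5, -0.5]
finger_gap: 0.0158
```

```bash
python3 -c "
from h import *
go((.4945,-.0533,.1757),-87.7)
m,im=shot('wrist','w8')
m,im2=shot('side','s8');m,im3=shot('scene','c8')
o=np.hstack([crop(im2,345,170,80,70,5),crop(im3,270,200,80,70,5)]);print(o.shape)
cv2.imwrite('pics/m8.png',np.vstack([o,cv2.copyMakeBorder(im[:230],0,0,80,80,cv2.BORDER_CONSTANT)])[:,:,::-1])
"
```

```text
t 13.7667 pos [ 0.4939 -0.0537  0.1744] xang -87.81 tilt [-0.0122 -0.0057] gap 0.0158 F [-0.2905 -0.5487 -0.4924]
shift mm [-0.3 -0.6 -1.3] turn -0.1 dist 2
(350, 800, 3)
```

View pics/m8.png

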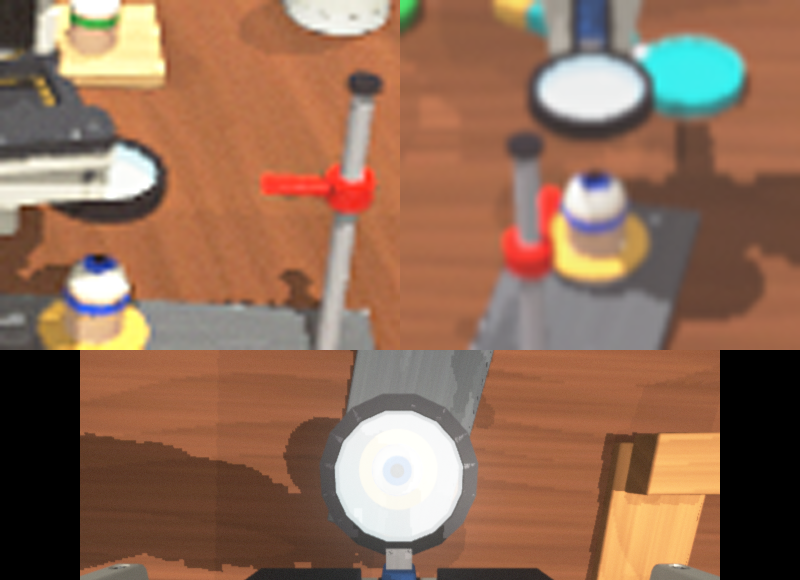

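Side crop: pointer tip (262,183) is nearly level with the ring, whose right edge is at (164,182) and bottom at 221. The wrist strip shows the iris at image (317,120), within the lens centre at (319,121). I'll compare numerically by projecting the ring outline.

```bash
python3 -c "
from h import *
a,b=arm.camera_model('scene'),arm.camera_model('side')
s=arm.sense()['position'];print(s)
m=np.load('pics/w8_m.npy',allow_pickle=True).item()
L=s[2]-.0487
print('wrist ring',onz(m,319,121.5,L+.006),onz(m,319,121,L),'eye',onz(m,317,120,.071))
t=np.linspace(0,6.283,200)
def bd(c,x,y,z):
    p=np.array([proj(c,[x+.034*np.cos(q),y+.034*np.sin(q),z+h]) for q in t for h in(-.006,.006)]);return p.min(0).round(1),p.max(0).round(1)
print('observed side: right 377.8 bottom 214.2 ; scene cols',(270+128/5,270+254/5),'rows',(200+50/5,200+138/5))
for z in(.122,.1255,.129):
    print(z,'side',bd(b,.559,-.0515,z),'scene',bd(a,.559,-.0515,z))
for z in(.124,.127,.130): print('tip',z,proj(b,[.6413,-.0677,z]),proj(a,[.6413,-.0677,z]))
print('obs tip side (397.4,206.6) scene',(270+150/5,200+190/5))
d=lambda c:[proj(c,[.559,-.0515,.025])];print('disc pred',d(b),d(a),'obs (363.3,236),(309.7,248.2)')
"
```

```text
[ 0.4941 -0.0535  0.1749]
wrist ring [ 0.5598 -0.052   0.1322] [ 0.5599 -0.052   0.1262] eye [ 0.5595 -0.0511  0.071 ]
observed side: right 377.8 bottom 214.2 ; scene cols (295.6, 320.8) rows (210.0, 227.6)
0.122 side (array([352.9, 197.5]), array([378.6, 215.5])) scene (array([294.2, 211.1]), array([319.6, 230. ]))
0.1255 side (array([353. , 196.5]), array([378.8, 214.4])) scene (array([294.1, 210.1]), array([319.6, 228.9]))
0.129 side (array([353. , 195.4]), array([378.9, 213.3])) scene (array([294.1, 209. ]), array([319.6, 227.9]))
tip 0.124 [397.2163 207.244 ] [299.2479 239.2256]
tip 0.127 [397.3335 206.3146] [299.2133 238.3066]
tip 0.13 [397.4509 205.383 ] [299.1785 237.3848]
obs tip side (397.4,206.6) scene (300.0, 238.0)
disc pred [array([363.2536, 235.2271])] [array([307.6288, 247.9718])] obs (363.3,236),(309.7,248.2)
```

The lens is within about 1 mm of the eye axis in xy. Lens z is about 0.126 against a pointer height of 0.126–0.128, so I'll raise it 1 mm and let it settle.

Call:
{"fn": "jog_arm", "kwargs": {"series": [-0.0005, 0, -0.001, 0, -0.0005, 0, -0.001, 0, -0.0005, 0, -0.001, 0, -0.0005, 0, -0.001, 0, -0.0005, 0, -0.001, 0]}}

```text
time_s: 14.33
position: [0.4941, -0.053, 0.176]
orientation: [0.006, 0.721, -0.693, -0.002]
ft_force: [0.1, -0.4, -1.6]
finger_gap: 0.0156
```

```bash
python3 -c "
from h import *
go((.494,-.053,.1757),-87.7)
print(arm.sense()['qd'])
print(arm.finish_job())"
```

```text
t 14.3333 pos [ 0.4941 -0.053   0.176 ] xang -87.80 tilt [-0.011  -0.0054] gap 0.0156 F [ 0.0613 -0.3681 -1.627 ]
shift mm [-0.   0.1  0.3] turn -0.1 dist 0
[ 0.0002  0.0007 -0.0003 -0.0014  0.0001  0.0013]
the job is handed in; nothing more can be done
None
```

I set the blue eye upright on the brass disc, let go of it, then lifted the loupe by its handle. I handed the job in at 14.3 s with the loupe held still over the eye.

**Last checks:**
- **Eye on disc:** it stood about 1–1.5 mm from the disc's centre. It was lowered until first contact, about 9 N at the wrist, and that load was eased before release.
- **Lens over eye:** the lens centre was within about 1 mm of the eye's axis, measured just before a final 1 mm lift that I did not photograph again.
- **Lens height:** about 127 mm above the bench. The pointer measured 125–128 mm, and up to about 129 mm with camera-bias corrections, so the height match is good to about 2 mm.
- **Level:** the tool's tilt drifted about 0.2–0.3° between gripping the loupe and the end.
- **Things to leave alone:** nothing touched the pointer in any picture I viewed. The green eye, glue jar and cup looked undisturbed where they appeared. I did not check the brown eye, the jar or the cup again at the end.

I viewed 10 pictures, as budgeted.

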